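# Four kitchen things onto their fitted trays

### The arm

A 6-joint arm with a two-finger parallel gripper is mounted at the origin on a cart in front of the work surface, level with it; the furniture and walls round the work are solid. World frame = base frame: x ahead of the robot, y to its left, z up, the work surface at z = 0. Lengths are in mm, angles in rad, forces in N, time in s.
With the tool pointing down it reaches from about 325 to 900 mm from the base axis. Payload 3.5 kg.
Tool frame: the origin (TCP) lies between the finger pads; the fingertips stand 8 mm ahead of it and the grasp point (between the pads) lies 11 mm behind it; z points along the fingers, y is the direction in which the jaws open and shut (so a half turn about z gives the same grasp; the last joint's range is limited). The gripper opens to 85 mm and grips with 20 to 120 N. Pads are 22 mm wide; open, the fingers measure 114 mm over their backs; the gripper's body (76 mm by 85 mm) begins 54 mm behind the grasp point. The pads swing forward as they close: fully open they stand 13 mm farther back than shut.
Start: joints at [-0.103, 0.276, -0.026, 1.268, 0, 1.467], TCP at [624.997, -0.01, 239.313] pointing down, gripper open.
Joint ranges: [-3.12, 3.12], [-0.85, 1.88], [-1.08, 1.24], [-1.95, 2.15], [-1.57, 1.53], [-3.14, 3.14]. Speed limits (rad/s): [2.57, 2.57, 3.14, 3.14, 3.14, 3.14].

### API

Orientations are given as a unit quaternion [x, y, z, w].
In Python, from cell import manip gives the robot as it stands.
- The arm moves only by the tool jog_arm, never from a script. Its argument "targets" is a list of rows, each a list of 7 numbers: the shift along the tool's x, y, z in mm, then the turn, a rotation vector about the tool's x, y, z in degrees, then the opening, from 0 (shut) to 1 (fully open). In form: [[x, y, z, wx, wy, wz, grip], ...]. A call has 1 to 8 rows; each row is the pose to reach, as a shift and turn from the pose commanded when the call began, along the tool's axes at that moment; what a row does not reach only later rows make up. A row lasts 1/8 s, in which the tool goes at most 62.5 mm and 10.7 degrees, less where a joint would pass 70% of its speed; a pose out of reach is approached as far as the arm can. A call with a gripper value outside its range is refused whole. The fingers move at their own pace and stop on an object; the grip force is fixed at half the most. Time passes only in rows, so rows that repeat a pose let the fingers close. It gives the time, the measured TCP pose, the force and the opening at its end, in the units of the state.
- manip.read_state(): the state, without advancing time (a new reading comes with each control period).
- manip.snapshot(name): name is "scene" or "side" or "wrist"; returns the picture (400x640x3 uint8, blue, green, red); there is no depth.
- manip.camera_params(name): a dict with "fx", "fy", "cx", "cy" (pixels), "k1" (the pictures are not rectified: a ray, as slopes to the right and down, at radius r is drawn at 1 + k1 r^2 times it, then the intrinsics apply), "R" (3x3) and "t" (3): a world point X has camera coordinates R X + t; the wrist camera has in their place "tool_from_camera" (4x4, takes a point from camera to tool coordinates, whose origin is the TCP and whose axes are the flange's). Camera axes: x right, y down, z forward; pixel columns grow to the right and rows downward; lengths in mm; the calibration is good to about 2 mm. A picture is of the moment at which its call begins: read the wrist's pose just before it. camera_params takes no time and is no camera call.
- manip.finish_job(): hands the job in, once; it reports no verdict.
The state is a dict: "time": time; "joint_pos": joint angles; "joint_vel": joint speeds; "joint_torque": joint torques, N m; "ee_pos": TCP position; "tcp_rot": TCP orientation; "contact_force": force on the tool from outside, world axes, zero at the start; "torque": the same for the moment, N m; "width": opening from 0.0 (shut) to 1.0 (fully open).
Only numpy, scipy, OpenCV 4.12 (cv2) and the standard library are available. Lean on these libraries where they do the work, as an engineer would, in place of code of your own. Each camera call takes 0.05 s, during which the arm holds its last target.

### The job

Four pale wooden trays with low rims stand on the worktop, each made for one of four things lying about among them: the spice jar, the small tub, the flat oblong tin and the peeler. Set each thing down in the tray whose recess has the shape and size of its base, flat on the recess floor inside the rim and the same way up as it is now (either end first for the tin and the peeler). Leave the dotted mug and the carton behind them where they are.

Things in the scene. Friction and masses are not known exactly. Their poses are not given: they have to be found in the camera images.
- spice_jar: Upright cylindrical spice jar with a black cap, 41 mm diameter, 105 mm high, about 0.11 kg. Belongs in the small round tray. Origin at the centre of its underside, z up.
- tub: Low round tub, white with a red lid, 58 mm diameter, 50 mm high, about 0.09 kg. Belongs in the large round tray. Origin at the centre of its underside, z up.
- fish_tin: Flat oblong tin with rounded corners, gold with a dark blue top, lying flat: 63 mm wide along its own x, 105 mm long along its own y, 25 mm high, about 0.15 kg. Belongs in the wide oblong tray; grip it across its 63 mm width. Origin at the centre of its underside, z up.
- peeler: Vegetable peeler lying flat, 170 mm long along its own x: dark green handle 25 mm wide (y), 17 mm high, from x = -85 to +20 mm, then a blade 14 mm wide, 6 mm high, to +85 mm; it may lean 0.1 rad. About 0.08 kg; grip across the handle at its balance point, about x = -25 mm. Belongs in the long slim tray. Origin at the middle of its length and width, at its underside, z up.
- small_round_tray: Small round tray: recess 57 mm diameter, 73 mm outside. All four trays are of the same pale wood, fixed to the worktop, with an 8 mm wide rim whose top is 8 mm above the worktop and a flat recess floor 4 mm above the worktop. Origin at the centre of the underside (worktop level), z up.
- large_round_tray: Large round tray: recess 75 mm diameter, 91 mm outside. All four trays are of the same pale wood, fixed to the worktop, with an 8 mm wide rim whose top is 8 mm above the worktop and a flat recess floor 4 mm above the worktop. Origin at the centre of the underside (worktop level), z up.
- wide_tray: Wide oblong tray: recess 121 mm along its own x by 79 mm along its own y, 137 x 95 mm outside. All four trays are of the same pale wood, fixed to the worktop, with an 8 mm wide rim whose top is 8 mm above the worktop and a flat recess floor 4 mm above the worktop. Origin at the centre of the underside (worktop level), z up.
- slim_tray: Long slim tray: recess 190 mm along its own x by 41 mm along its own y, 206 x 57 mm outside. All four trays are of the same pale wood, fixed to the worktop, with an 8 mm wide rim whose top is 8 mm above the worktop and a flat recess floor 4 mm above the worktop. Origin at the centre of the underside (worktop level), z up.
- mug: Bystander: white mug with dark dots, 82 mm diameter, 114 mm over its handle, 91 mm high, standing behind the trays. Not to be moved. Origin at the centre of its underside.
- carton: Bystander: pale grey upright carton, 46 x 100 mm, 146 mm high, standing behind the trays. Not to be moved. Origin at the centre of its underside.

How it is judged (in metres and radians):
At the end, for the whole second after the job is handed in: Each thing at rest on the recess floor of its own tray, upright or flat within 0.1 rad (peeler 0.25), origin within 11 mm (jar, tub), 14 mm (tin) or 16 mm (peeler) of its tray's centre, tin and peeler within 0.2 rad of its long axis either way; mug and carton within 25 mm of their start (horizontal distance between spice_jar and small_round_tray below 0.011 m and z of spice_jar in the frame of small_round_tray between 0.002 and 0.0065 m and angle between each of spice_jar, tub, fish_tin's own z axis and vertical below 0.1 rad and linear speed of each of spice_jar, tub, fish_tin, peeler below 0.02 m/s and horizontal distance between tub and large_round_tray below 0.011 m and z of tub in the frame of large_round_tray between 0.002 and 0.0065 m and horizontal distance between fish_tin and wide_tray below 0.014 m and z of fish_tin in the frame of wide_tray between 0.002 and 0.0065 m and angle between the y axis of fish_tin and the x axis of wide_tray, either way round below 0.2 rad and horizontal distance between peeler and slim_tray below 0.016 m and z of peeler in the frame of slim_tray between 0.002 and 0.009 m and angle between peeler's own z axis and vertical below 0.25 rad and angle between the x axis of peeler and the x axis of slim_tray, either way round below 0.2 rad and distance of each of mug, carton from where it was at the start of the episode below 0.025 m); the robot touches nothing.
It fails at once if the mug or the carton is moved more than 25 mm (distance of any of mug, carton from where it was at the start of the episode above 0.025 m).
It also fails if it takes over 106 s, if anything falls off the work surface, if the arm or the gripper's body presses on something with over 40 N, if the wrist force passes 120 N, or if a joint passes its speed limit or range.

## Working session

There is one attempt and no reset: what is moved stays moved. The work goes in short steps, Python scripts to look and compute and a tool call to move; the robot and the scene stay as the last step left them, time stands still between calls to the robot, and variables do not carry over. Pictures are saved under pics/ and viewed, and the job is handed in when it is done.

Besides the shell and the picture viewer there is one more tool, called after "Request:" in YAML: its name, and indented under it one key for each argument. jog_arm: Moves the arm, as the interface text tells. Its arguments: {"type":"object","properties":{"targets":{"type":"array","items":{"type":"array","items":{"type":"number"}}}},"required":["targets"]}

```bash
mkdir -p pics; ls
python3 - <<'E'
from cell import manip
import cv2
print(manip.read_state())
for n in ("scene","side","wrist"):
    p=manip.camera_params(n);print(n,p)
    cv2.imwrite(f"pics/{n}0.png",manip.snapshot(n))
E
```

```text
pics
{'time': 0.0, 'joint_pos': array([-1.03386557e-01,  2.77141106e-01, -2.79380856e-02,  1.26801466e+00,
        1.41192128e-05,  1.46740283e+00]), 'joint_vel': array([ 1.15621265e-03,  2.96420301e-04, -2.35479282e-05, -3.39840809e-03,
       -7.45285024e-04, -4.54989075e-04]), 'joint_torque': array([-1.23772923e-03, -4.45513523e+01,  2.95201170e+01,  1.64704624e-02,
       -2.18722530e-04, -1.59438730e-05]), 'ee_pos': array([6.24206395e+02, 8.48060037e-02, 2.38127722e+02]), 'tcp_rot': array([ 0.70710387,  0.70710876, -0.00071864, -0.00089624]), 'contact_force': array([ 0.36348463, -0.19435266,  0.13143534]), 'torque': array([ 0.01257916, -0.00543531,  0.00771452]), 'width': 0.9991196899197816}
scene {'fx': 369.2819161247525, 'fy': 369.2819161247525, 'cx': 324.96026064689687, 'cy': 203.3158137072015, 'k1': 0.0013387856465849693, 'R': array([[-0.74849546, -0.66312247,  0.00481   ],
       [-0.46298234,  0.51736806, -0.71970663],
       [ 0.4747651 , -0.54092409, -0.69426164]]), 't': array([432.90336644, 320.55561635, 620.01563449])}
side {'fx': 516.0131972306875, 'fy': 516.0131972306875, 'cx': 320.05416826453296, 'cy': 198.15755585412057, 'k1': -0.07988546108559996, 'R': array([[-0.89681069, -0.44239886,  0.00371878],
       [-0.20951911,  0.41729425, -0.88428912],
       [ 0.38965668, -0.7938191 , -0.46692496]]), 't': array([ 546.85469131,  183.65839167, 1183.76083071])}
wrist {'fx': 349.42093556028954, 'fy': 349.42093556028954, 'cx': 325.07058276966086, 'cy': 199.35580800499972, 'k1': -0.07695190561861855, 'tool_from_camera': array([[ 1.02167265e-03, -9.46547038e-01, -3.22564198e-01,
         8.33671862e+01],
       [ 9.99999054e-01,  1.26428414e-03, -5.42629111e-04,
         1.25499311e+00],
       [ 9.21436779e-04, -3.22563338e-01,  9.46547433e-01,
        -1.35546881e+02],
       [ 0.00000000e+00,  0.00000000e+00,  0.00000000e+00,
         1.00000000e+00]])}
```

View pics/scene0.png

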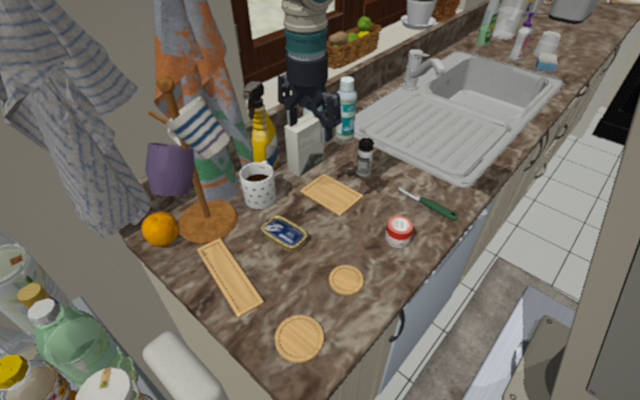

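View pics/side0.png

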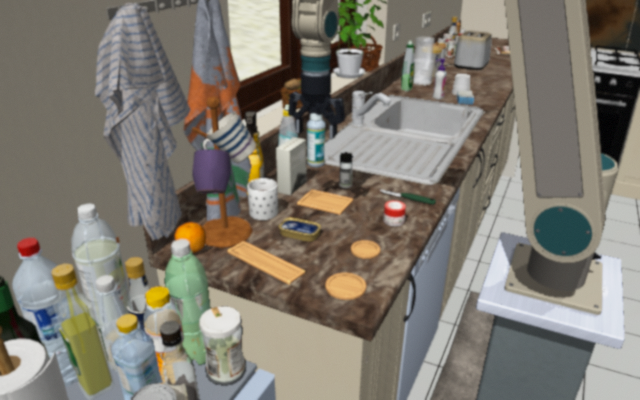

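View pics/wrist0.png

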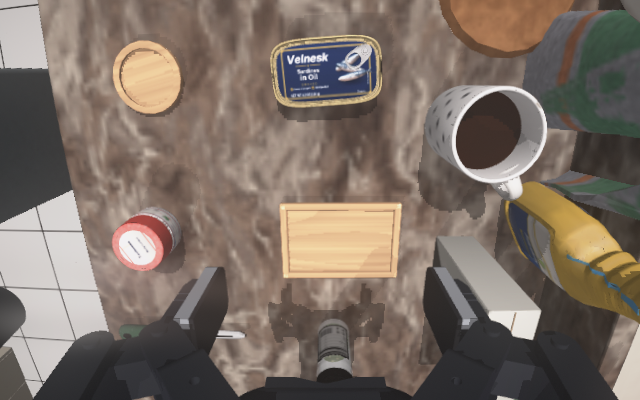

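The wrist view shows the tub at about (145,240), the tin at (327,72), the wide tray at (340,240), the small round tray at (148,77) and the jar below at (333,345). The scene view also shows the peeler at (428,203), the slim tray at (229,275) and the large round tray at (300,338).

```bash
cat > h.py <<'E'
import numpy as np, cv2
from cell import manip
from scipy.spatial.transform import Rotation as Ro
def cam(n,st=None):
    p=manip.camera_params(n)
    if n!='wrist': R=np.array(p['R']);t=np.array(p['t'])
    else:
        st=st or manip.read_state()
        T=np.eye(4);T[:3,:3]=Ro.from_quat(st['tcp_rot']).as_matrix();T[:3,3]=st['ee_pos']
        M=np.linalg.inv(T@np.array(p['tool_from_camera']));R=M[:3,:3];t=M[:3,3]
    K=np.array([[p['fx'],0,p['cx']],[0,p['fy'],p['cy']],[0,0,1]])
    return dict(K=K,d=np.array([p['k1'],0,0,0,0.]),R=R,t=t)
def plane(c,uv,z):
    s=cv2.undistortPoints(np.float64(uv).reshape(-1,1,2),c['K'],c['d']).reshape(-1,2)
    D=np.c_[s,np.ones(len(s))]@c['R']; o=-c['R'].T@c['t']
    return (o+D*((z-o[2])/D[:,2])[:,None])[:,:2]
def proj(c,X):
    return cv2.projectPoints(np.float64(X).reshape(-1,1,3),cv2.Rodrigues(c['R'])[0],c['t'],c['K'],c['d'])[0].reshape(-1,2)
def comps(m,amin=60):
    m=cv2.morphologyEx(m,cv2.MORPH_CLOSE,np.ones((3,3),np.uint8))
    cs,_=cv2.findContours(m,cv2.RETR_EXTERNAL,cv2.CHAIN_APPROX_NONE)
    return [k for k in cs if cv2.contourArea(k)>amin]
def rect(P):
    (c,s,a)=cv2.minAreaRect(np.float32(P)); return np.round(c,1),np.round(s,1),round(a,1)
E
python3 - <<'E'
from h import *
for n in ("scene","side","wrist"):
    im=cv2.imread(f"pics/{n}0.png");hsv=cv2.cvtColor(im,cv2.COLOR_BGR2HSV);c=cam(n)
    for nm,lo,hi,z in (("wood",(8,70,140),(24,190,255),8),("blue",(105,90,30),(125,255,160),25),("green",(60,80,20),(85,255,120),15),("red",(0,150,90),(5,255,255),45),("red2",(174,130,90),(180,255,255),45)):
        m=cv2.inRange(hsv,lo,hi)
        for k in comps(m):
            P=plane(c,k.reshape(-1,2)+0.0,z); r=rect(P)
            if 300<r[0][0]<950 and abs(r[0][1])<500 and max(r[1])<260: print(n,nm,np.round(k.reshape(-1,2).mean(0)),*r)
E
```

```text
scene wood [299. 338.] [423.9 247.3] [90.5 91.4] 68.6
scene wood [346. 279.] [438.9  90.9] [71.6 72.1] 41.7
scene wood [331. 193.] [638.9 -91.1] [140.7 101.2] 0.3
scene blue [285. 233.] [621.2  94.6] [79.9 39.2] 3.8
scene green [439. 208.] [ 398.6 -220.3] [ 23.4 100.3] 87.2
scene green [213. 169.] [944.6  64. ] [113.3  83.8] 41.9
scene red [399. 234.] [413.4 -58.9] [57.3 32.8] 29.3
side wood [346. 285.] [420.9 252.9] [ 93.2 101.1] 26.4
side wood [132. 267.] [899.6 417.9] [41.3 86.7] 31.1
side wood [365. 249.] [436.1  95.6] [75.2 80.5] 26.4
side wood [325. 201.] [636.5 -87.7] [117.2 151.1] 88.1
side blue [304. 227.] [607.6  97.8] [55.5 34.3] 6.2
side green [418. 198.] [ 396.5 -210.1] [25.3 98.7] 86.1
side red [394. 212.] [416.7 -48.4] [54.7 44.5] 13.3
wrist wood [336. 241.] [640.  -98.3] [143.3 109.6] 0.9
wrist wood [585. 237.] [932.3 -88.8] [ 54.9 217.6] 59.7
wrist wood [147.  76.] [442.3  89.8] [72.9 71.8] 75.2
wrist wood [327.  70.] [625.8  93. ] [110.1  66.3] 3.9
wrist wood [510.  18.] [807.6 139.6] [124.4  48. ] 3.0
wrist blue [373.  68.] [670.3  95.2] [ 3.8 35.4] 2.2
wrist blue [316.  73.] [622.4  92.5] [85.3 40.8] 4.0
wrist red [142. 220.] [433.8 -51.6] [ 9.9 34.2] 85.7
```

Run:
```python
from h import *
c=cam("scene")
im=cv2.imread("pics/scene0.png");hsv=cv2.cvtColor(im,cv2.COLOR_BGR2HSV)
m=cv2.inRange(hsv,(8,60,120),(26,190,255));m2=np.zeros_like(m);m2[234:320,190:268]=m[234:320,190:268]
for k in comps(m2): print(rect(plane(c,k.reshape(-1,2)+0.,8)))
for nm,uv in (("jarbase",(364,176)),("mugbase",(258,205)),("cartonbase",(309,168)),("stand",(208,222))): print(nm,plane(c,[uv],0))
print(plane(c,[(366,144)],105))
c=cam("side");print(plane(c,[(346,186),(263,215),(290,190)],0), "slim",plane(c,[(229,247),(245,241),(304,274),(293,283)],8))
```

```text
(array([654.2, 243.2]), array([ 84.4, 260.5]), 71.1)
jarbase [[ 620.41555474 -211.50487501]]
mugbase [[752.17789448  61.83816944]]
cartonbase [[ 758.93295248 -135.15720467]]
stand [[797.71105315 182.28356387]]
[[ 624.63863974 -212.08062187]]
[[ 626.56549693 -215.84130783]
 [ 760.40329352   54.19398073]
 [ 768.25127378 -114.01898392]] slim [[743.29958209 240.94881255]
 [723.10121028 199.77086653]
 [524.2456735  256.62853921]
 [530.44283398 297.5644853 ]]
```

Request:
jog_arm:
  targets:
    - [60,0,0,0,0,-10,1]
    - [93,0,0,0,0,-20,1]
    - [93,0,0,0,0,-30,1]
    - [93,0,0,0,0,-40,1]
    - [93,0,0,0,0,-50,1]
    - [93,0,0,0,0,-60,1]
    - [93,0,0,0,0,-70,1]
    - [93,0,0,0,0,-80,1]

```text
time: 1.15
ee_pos: [624.7, 93.0, 238.8]
tcp_rot: [0.084, 0.996, -0.0, -0.0]
contact_force: [0.2, -0.8, -0.3]
width: 0.999
```

Request:
jog_arm:
  targets:
    - [0,0,0,0,0,-10,1]
    - [0,0,0,0,0,-10,1]
    - [0,0,0,0,0,-10,1]

```text
time: 1.52
ee_pos: [624.9, 93.0, 239.1]
tcp_rot: [0.001, 1.0, -0.0, -0.0]
contact_force: [-0.3, -0.2, -0.7]
width: 1.004
```

```bash
cat > w.py <<'E'
from h import *
import sys,pickle
def shot(nm):
    st=manip.read_state(); im=manip.snapshot("wrist"); cv2.imwrite(f"pics/{nm}.png",im); pickle.dump(st,open(f"pics/{nm}.pkl","wb"))
    print(st['time'],st['ee_pos'].round(1),Ro.from_quat(st['tcp_rot']).as_matrix().round(3).tolist(),st['joint_pos'].round(2),round(st['width'],3)); return im,cam("wrist",st)
if __name__=="__main__": shot(sys.argv[1])
E
python3 w.py w1
```

```text
1.525 [624.9  93.  239.1] [[-1.0, 0.002, -0.0], [0.002, 1.0, -0.0], [0.0, -0.0, -1.0]] [ 0.05  0.29 -0.01  1.27 -0.    0.05] 1.004
```

View pics/w1.png

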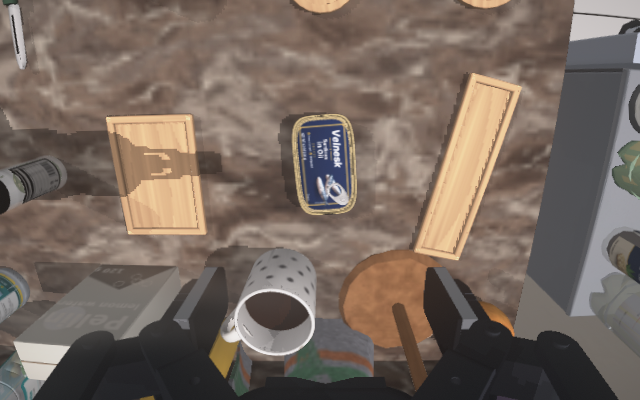

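This view has all three oblong pieces: tin at (325,163), wide tray at (157,175), slim tray at (468,167). I'll measure their outlines.

Run:
```python
from h import *
import pickle
im=cv2.imread("pics/w1.png");c=cam("wrist",pickle.load(open("pics/w1.pkl","rb")));hsv=cv2.cvtColor(im,cv2.COLOR_BGR2HSV)
for nm,roi,z,lo,hi in (("wide",(100,105,215,245),8,(8,55,60),(26,200,255)),("slim",(405,60,530,262),8,(8,60,120),(26,200,255)),("tin",(285,105,365,222),20,(8,70,60),(35,255,255)),("tinblue",(285,105,365,222),25,(105,80,20),(130,255,200))):
    m=cv2.inRange(hsv,lo,hi);q=np.zeros_like(m);a,b,e,f=roi;q[b:f,a:e]=m[b:f,a:e]
    k=cv2.morphologyEx(q,cv2.MORPH_CLOSE,np.ones((7,7)));cs,_=cv2.findContours(k,cv2.RETR_EXTERNAL,cv2.CHAIN_APPROX_NONE)
    k=cv2.convexHull(max(cs,key=cv2.contourArea)).reshape(-1,2)
    r=cv2.minAreaRect(np.float32(k)); cv2.polylines(im,[k],True,(0,255,0),1)
    print(nm,rect(plane(c,k+0.,z)))
cv2.imwrite("pics/w1m.png",im)
```

```text
wide (array([642.6, -97.3]), array([136.9, 163.9]), 84.1)
slim (array([632.1, 253.4]), array([228.7, 146.4]), 4.0)
tin (array([624.7,  92.3]), array([111.3,  64.6]), 4.2)
tinblue (array([625.4,  92.6]), array([92.1, 50.5]), 4.6)
```

View pics/w1m.png

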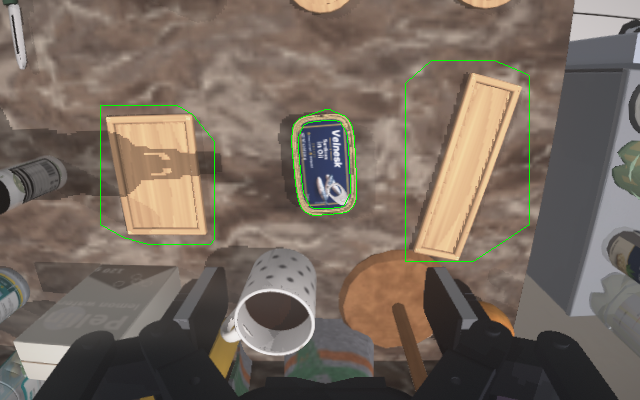

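The tray masks leak into the worktop. The tin outline is good, so I'll use tray corners read from the image.

Run:
```python
from h import *
import pickle
im=cv2.imread("pics/w1.png");c=cam("wrist",pickle.load(open("pics/w1.pkl","rb")))
for nm,K in (("wide",[(107,116),(191,114),(206,234),(128,234)]),("slim",[(471,73),(521,88),(457,260),(415,249)])):
    P=plane(c,K,8);print(nm,P.round(1).tolist(),P.mean(0),rect(P))
cv2.imwrite("pics/w1a.png",cv2.resize(im[100:250,90:220],None,fx=4,fy=4,interpolation=2));cv2.imwrite("pics/w1b.png",cv2.resize(im[65:270,400:530],None,fx=3,fy=3*.97,interpolation=2))
```

```text
wide [[573.6, -138.2], [573.5, -46.0], [709.5, -44.8], [710.2, -139.3]] [641.72371486 -92.09279324] (array([641.6, -92.5]), array([136.6,  94.5]), 0.4)
slim [[532.9, 240.6], [546.3, 295.5], [744.0, 250.6], [728.9, 198.5]] [638.03455428 246.27648168] (array([638.5, 245.6]), array([ 56.5, 203.6]), 77.2)
```

View pics/w1a.png

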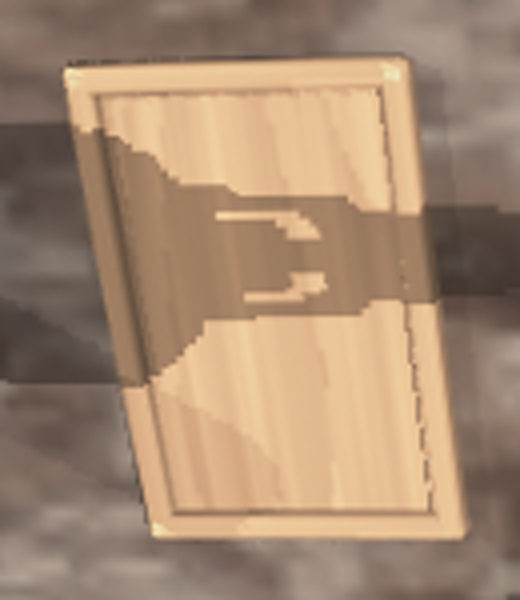

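View pics/w1b.png

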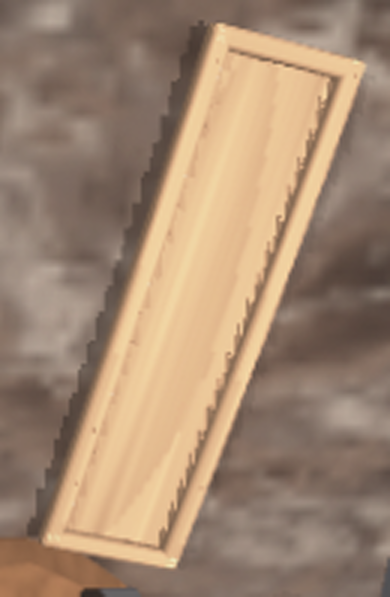

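Sizes check out. The wide tray measures 136.6x94.5 mm at (641.5,-92), with its long axis on x. The slim tray measures 203.6x56.5 mm at (638,246), axis -12.6°. The tin is at (625,92.5), axis +4.3°. Now I'll grip the tin.

Request:
jog_arm:
  targets:
    - [0,0,50,0,0,-4.3,1]
    - [0,0,110,0,0,-4.3,1]
    - [0,0,170,0,0,-4.3,1]
    - [0,0,210,0,0,-4.3,1]
    - [0,0,227,0,0,-4.3,1]
    - [0,0,227,0,0,-4.3,1]

```text
time: 2.33
ee_pos: [624.4, 93.0, 11.7]
tcp_rot: [-0.037, 0.999, -0.0, -0.001]
contact_force: [0.2, -0.8, -0.0]
width: 1.005
```

Request:
jog_arm:
  targets:
    - [0,0,0,0,0,0,0]
    - [0,0,0,0,0,0,0]
    - [0,0,0,0,0,0,0]
    - [0,0,0,0,0,0,0]
    - [0,0,0,0,0,0,0]
    - [0,0,0,0,0,0,0]

```text
time: 3.08
ee_pos: [627.6, 93.0, 15.5]
tcp_rot: [-0.037, 0.999, -0.0, 0.003]
contact_force: [-0.6, 0.0, 6.2]
width: 0.68
```

```bash
python3 w.py w2; python3 -c "
from h import *
im=manip.snapshot('side');cv2.imwrite('pics/s2.png',cv2.resize(im[130:300,220:420],None,fx=4,fy=3.5,interpolation=2));print(manip.read_state())"
```

```text
3.075 [627.6  93.   15.5] [[-0.997, -0.075, 0.006], [-0.075, 0.997, 0.0], [-0.006, -0.0, -1.0]] [ 0.05  0.48 -0.25  0.84 -0.   -0.03] 0.68
{'time': 3.175, 'joint_pos': array([ 4.54476621e-02,  4.80277094e-01, -2.46904614e-01,  8.38065669e-01,
       -1.78020918e-04, -2.94397244e-02]), 'joint_vel': array([ 4.67205035e-04, -9.45574861e-06,  1.89680536e-03, -1.28059869e-03,
        2.13976293e-03, -2.51986726e-04]), 'joint_torque': array([ 5.17430704e-02, -4.52961695e+01,  2.16918808e+01, -2.37871008e-01,
        7.73177831e-02, -2.09892787e-03]), 'ee_pos': array([627.6013383 ,  93.05886958,  15.45756647]), 'tcp_rot': array([-3.74345533e-02,  9.99295226e-01, -6.68007212e-05,  2.77509474e-03]), 'contact_force': array([-0.28099832,  0.14648493,  6.8421552 ]), 'torque': array([-0.03716726,  0.17240023, -0.0410697 ]), 'width': 0.6810188202409516}
```

View pics/w2.png

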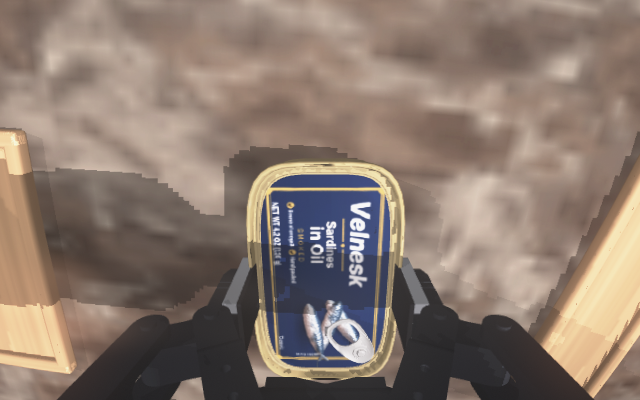

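View pics/s2.png

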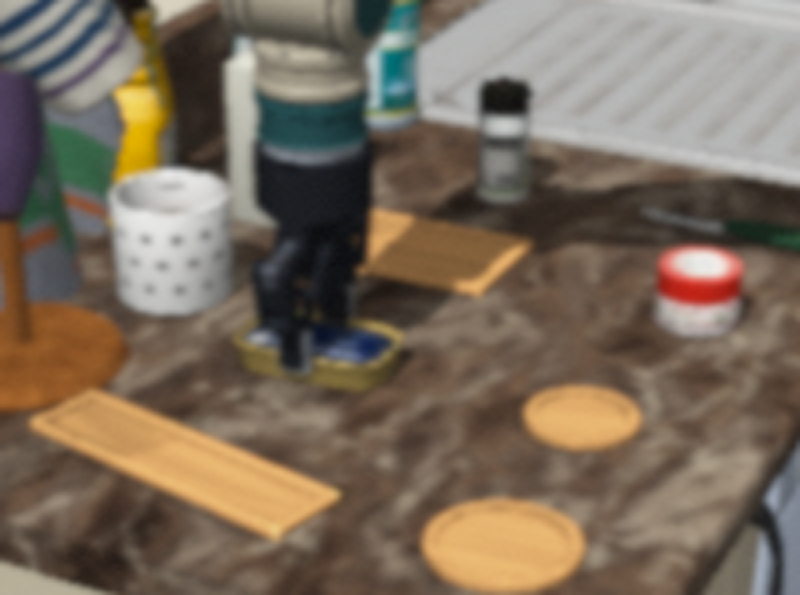

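The grasp is on the tin's sides and level. Lifting and moving above the wide tray.

Request:
jog_arm:
  targets:
    - [0,0,-40,0,0,0,0]
    - [0,0,-80,0,0,0,0]
    - [-2,-60,-80,0,0,2,0]
    - [-4,-120,-80,0,0,3.9,0]
    - [-5,-170,-80,0,0,3.9,0]
    - [-5,-186,-80,0,0,3.9,0]
    - [-5,-186,-80,0,0,3.9,0]
    - [-5,-186,-80,0,0,3.9,0]

```text
time: 4.18
ee_pos: [643.6, -90.7, 92.4]
tcp_rot: [-0.004, 1.0, 0.0, -0.0]
contact_force: [0.0, -0.3, -1.4]
width: 0.682
```

```bash
python3 w.py w3
```

```text
4.175 [643.6 -90.7  92.4] [[-1.0, -0.008, -0.0], [-0.008, 1.0, 0.001], [0.0, 0.001, -1.0]] [-0.24  0.42 -0.14  1.    0.   -0.25] 0.682
```

View pics/w3.png

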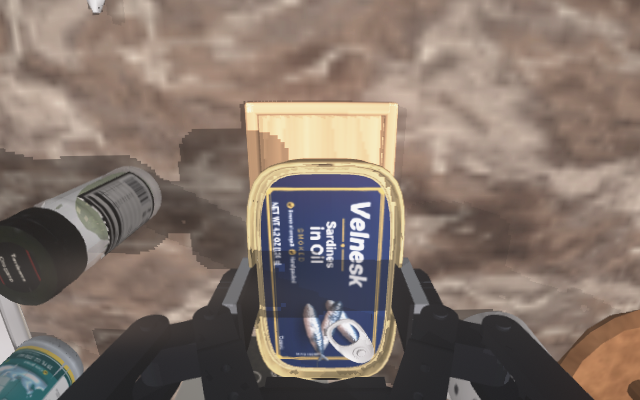

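Run:
```python
from h import *
import pickle
im=cv2.imread("pics/w3.png");st=pickle.load(open("pics/w3.pkl","rb"));c=cam("wrist",st)
# tin outline extremes at top z~100
P=plane(c,[(256,190),(257,320),(403,200),(399,262),(325,161),(325,380)],100);print(P.round(1))
hsv=cv2.cvtColor(im,cv2.COLOR_BGR2HSV);m=cv2.inRange(hsv,(105,80,20),(130,255,200));m[:,:250]=0;m[:,400:]=0
k=np.vstack([q for q in comps(m)]).reshape(-1,2);print(rect(plane(c,k+0.,102)))
T=plane(c,[(247,102),(397,103)],8);print(T.round(1),T.mean(0))
```

```text
[[ 601.8 -117.2]
 [ 662.2 -120.3]
 [ 605.3  -60.4]
 [ 632.4  -59.8]
 [ 590.2  -90.8]
 [ 697.1  -89.8]]
(array([640.7, -90.3]), array([91.3, 51.1]), 0.7)
[[ 573.9 -138.8]
 [ 573.7  -46.8]] [573.80723465 -92.77845949]
```

Tin at (642,-90), tray at (642,-92.6). I'll shift 2 mm in y, lower and release.

Request:
jog_arm:
  targets:
    - [0,-2,30,0,0,0,0]
    - [0,-2,55,0,0,0,0]
    - [0,-2,68,0,0,0,0]
    - [0,-2,73,0,0,0,0]
    - [0,-2,73,0,0,0,0]
    - [0,-2,73,0,0,0,1]
    - [0,-2,73,0,0,0,1]
    - [0,-2,73,0,0,0,1]

```text
time: 5.22
ee_pos: [644.5, -94.3, 19.8]
tcp_rot: [-0.003, 1.0, -0.0, 0.001]
contact_force: [-0.5, -0.1, -0.3]
width: 1.001
```

Request:
jog_arm:
  targets:
    - [0,0,0,0,0,0,1]
    - [0,0,-40,0,0,0,1]
    - [0,0,-100,0,0,0,1]
    - [0,0,-160,0,0,0,1]
    - [40,0,-220,0,0,0,1]
    - [40,0,-220,0,0,0,1]
    - [40,0,-220,0,0,0,1]

```text
time: 6.1
ee_pos: [604.0, -94.5, 239.8]
tcp_rot: [-0.003, 1.0, -0.0, 0.001]
contact_force: [0.2, -0.2, -1.3]
width: 1.006
```

```bash
python3 w.py w4
```

```text
6.1 [604.  -94.5 239.8] [[-1.0, -0.007, 0.002], [-0.007, 1.0, -0.0], [-0.002, -0.0, -1.0]] [-0.26  0.25 -0.06  1.26  0.   -0.27] 1.006
```

View pics/w4.png

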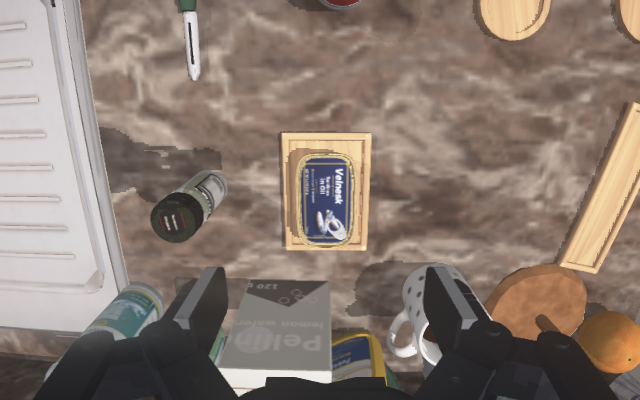

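The tin lies in the wide tray, and the jar is at (190,205). I'll check the offset and locate the jar.

Run:
```python
from h import *
import pickle
im=cv2.imread("pics/w4.png");st=pickle.load(open("pics/w4.pkl","rb"));c=cam("wrist",st)
hsv=cv2.cvtColor(im,cv2.COLOR_BGR2HSV);m=cv2.inRange(hsv,(105,80,20),(130,255,200));m[:,:285]=0;m[:,370:]=0;m[260:]=0
k=np.vstack([q for q in comps(m,10)]).reshape(-1,2);print("tin",rect(plane(c,k+0.,29)))
P=plane(c,[(282,132),(372,132),(366,249),(286,250)],8);print("tray",P.round(1).tolist(),rect(P))
print("jar cap top",plane(c,[(172,221)],105), "base",plane(c,[(213,184)],10))
cv2.imwrite("pics/w4c.png",cv2.resize(np.hstack([im[125:260,270:385],im[150:285,135:250]]),None,fx=3.4,fy=3.4,interpolation=2))
```

```text
tin (array([642.6, -90.9]), array([91.1, 44.8]), 0.5)
tray [[573.2, -139.6], [572.5, -45.5], [708.3, -45.7], [710.3, -139.3]] (array([641.4, -92.4]), array([137.6,  94.1]), 0.1)
jar cap top [[ 634.68713758 -223.92068273]] base [[ 629.79651076 -217.12825547]]
```

View pics/w4c.png

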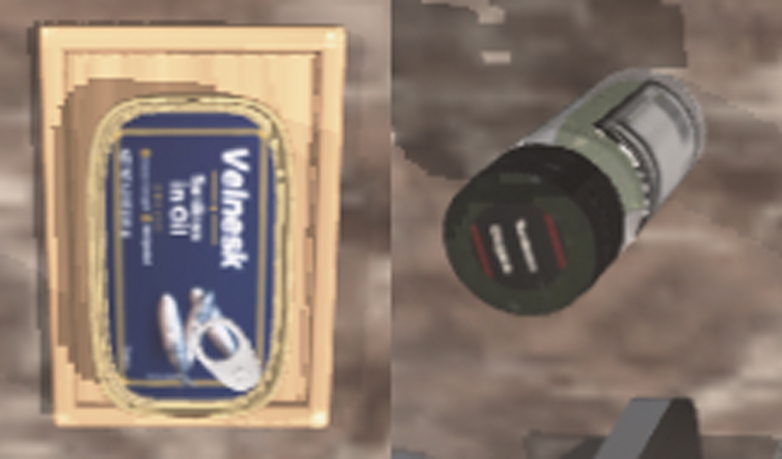

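Tin is within 2 mm of the tray centre. The jar estimates differ by up to about 10 mm, so I'll look from closer.

Request:
jog_arm:
  targets:
    - [0,-60,0,0,0,0,1]
    - [0,-120,0,0,0,0,1]
    - [0,-120,0,0,0,0,1]
    - [0,-120,0,0,0,0,1]

```text
time: 6.65
ee_pos: [604.0, -214.0, 236.6]
tcp_rot: [-0.003, 1.0, 0.001, -0.002]
contact_force: [-0.2, 0.1, 0.1]
width: 1.002
```

```bash
python3 w.py w5
```

```text
6.65 [ 604.  -214.   236.6] [[-1.0, -0.006, -0.004], [-0.006, 1.0, 0.002], [0.004, 0.002, -1.0]] [-0.44  0.31  0.01  1.28  0.   -0.45] 1.002
```

View pics/w5.png

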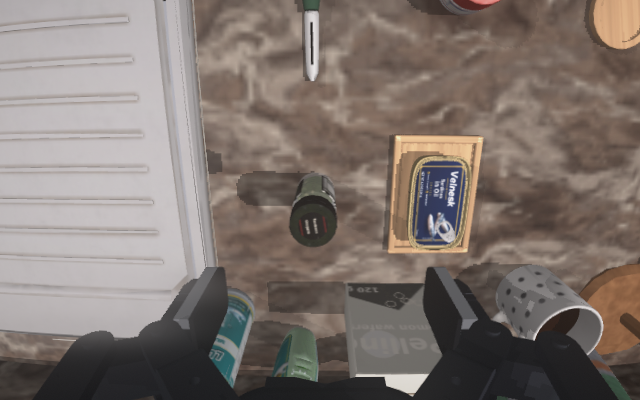

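Run:
```python
from h import *
import pickle
im=cv2.imread("pics/w5.png");st=pickle.load(open("pics/w5.pkl","rb"));c=cam("wrist",st)
print("cap",plane(c,[(314,219.5),(290,220),(338,218),(314,246),(314,193)],105).round(1))
for z in (0,10): print("base",plane(c,[(305,171),(334,174),(319,170)],z).round(1))
# check prediction
for x,y in((622,-222),(625,-220),(630,-222)): print(x,y,proj(c,[(x,y,105),(x,y,0)]).round(1).tolist())
cs=cam("scene");cd=cam("side")
for n,uv in((cs,(366,144)),(cd,(346,156))): print(plane(n,[uv],105))
cv2.imwrite("pics/w5c.png",cv2.resize(im[150:270,250:400],None,fx=5,fy=5,interpolation=2))
a=cv2.imread("pics/scene0.png")[125:190,340:390];b=cv2.imread("pics/side0.png")[140:205,320:370]
cv2.imwrite("pics/j.png",cv2.resize(np.hstack([a,b]),None,fx=8,fy=8,interpolation=2))
```

```text
cap [[ 629.9 -222.3]
 [ 630.5 -242.1]
 [ 628.5 -202.6]
 [ 654.1 -222.4]
 [ 607.1 -222.2]]
base [[ 614.9 -235.1]
 [ 618.1 -203.3]
 [ 613.7 -219.7]]
base [[ 612.5 -234.5]
 [ 615.5 -203.6]
 [ 611.3 -219.6]]
622 -222 [[314.3, 210.5], [316.9, 177.3]]
625 -220 [[316.8, 213.9], [318.7, 180.0]]
630 -222 [[314.4, 219.6], [316.9, 184.3]]
[[ 624.63863974 -212.08062187]]
[[ 625.21121139 -205.75546078]]
```

View pics/w5c.png

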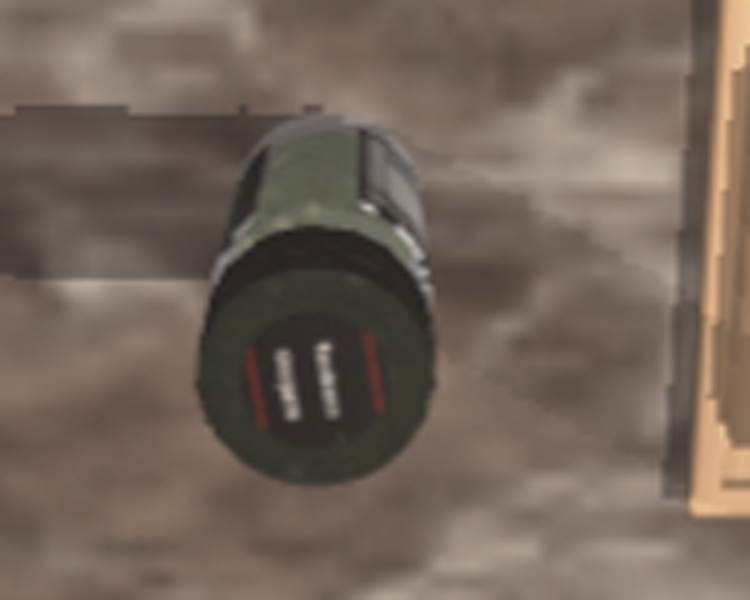

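View pics/j.png

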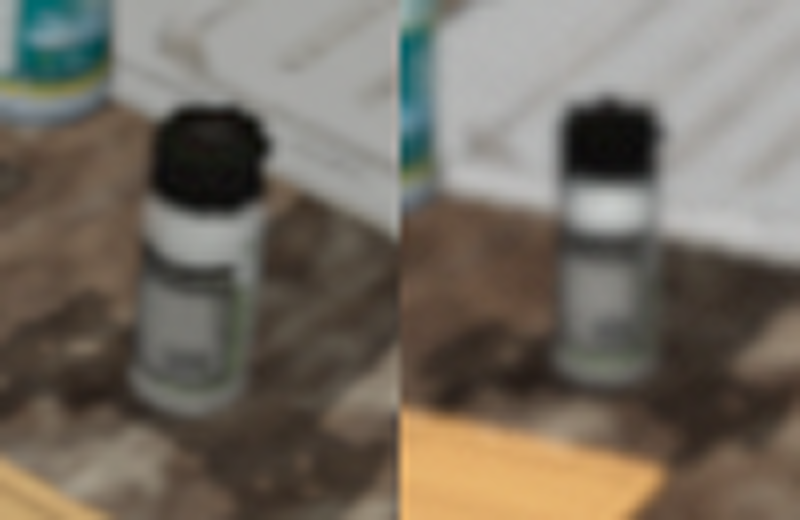

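Run:
```python
from h import *
import pickle
c=cam("wrist",pickle.load(open("pics/w5.pkl","rb")))
print("cap",plane(c,[(313.5,225)],105), plane(c,[(313.5,225)],100),"near base",plane(c,[(314.4,172.6)],0))
cs=cam("scene");cd=cam("side")
print(plane(cs,[(340+208/8,125+140/8)],105),plane(cs,[(340+187/8,125+392/8)],0))
print(plane(cd,[(320+208/8,140+105/8)],105))
for x,y in ((634,-222),(630,-216)): print(proj(cs,[(x,y,105),(x,y,0)]).round(1).tolist(),proj(cd,[(x,y,105),(x,y,0)]).round(1).tolist())
```

```text
cap [[ 634.83766457 -222.72093053]] [[ 636.93110139 -222.87559541]] near base [[ 616.66905286 -224.78382979]]
[[ 628.71938659 -217.50263419]] [[ 627.02542915 -217.32564479]]
[[ 634.09817354 -226.00641089]]
[[365.4, 141.0], [362.4, 172.2]] [[345.5, 153.6], [344.6, 184.7]]
[[365.3, 142.6], [362.2, 173.8]] [[345.9, 154.5], [345.0, 185.8]]
```

All views agree on the jar at about (634,-222). Gripping it at mid height.

Request:
jog_arm:
  targets:
    - [-30,-8,0,0,0,0,1]
    - [-30,-8,50,0,0,0,1]
    - [-30,-8,110,0,0,0,1]
    - [-30,-8,165,0,0,0,1]
    - [-30,-8,184,0,0,0,1]
    - [-30,-8,184,0,0,0,1]
    - [-30,-8,184,0,0,0,0]
    - [-30,-8,184,0,0,0,0]

```text
time: 7.7
ee_pos: [637.0, -223.1, 58.3]
tcp_rot: [-0.004, 1.0, -0.001, 0.002]
contact_force: [1.1, 0.4, 0.9]
width: 0.606
```

Request:
jog_arm:
  targets:
    - [0,0,0,0,0,0,0]
    - [0,0,0,0,0,0,0]
    - [0,0,0,0,0,0,0]
    - [0,0,0,0,0,0,0]

```text
time: 8.2
ee_pos: [636.5, -223.1, 57.9]
tcp_rot: [-0.003, 1.0, -0.001, 0.002]
contact_force: [-0.7, 0.0, 6.4]
width: 0.463
```

```bash
python3 w.py w6; python3 -c "
from h import *
im=manip.snapshot('scene');cv2.imwrite('pics/sc6.png',im)"
```

```text
8.2 [ 636.5 -223.1   57.9] [[-1.0, -0.007, 0.004], [-0.007, 1.0, -0.002], [-0.004, -0.002, -1.0]] [-0.43  0.49 -0.12  0.96  0.   -0.44] 0.463
```

View pics/w6.png

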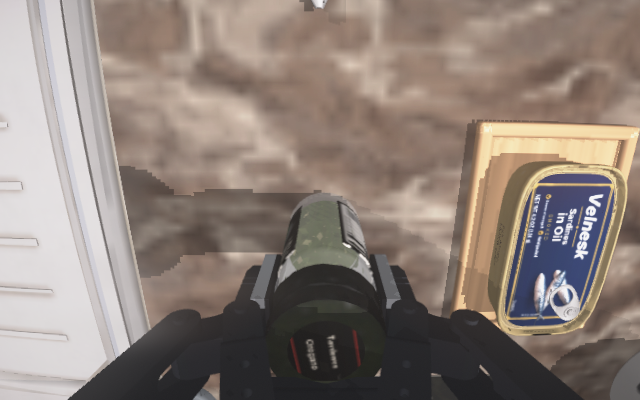

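View pics/sc6.png

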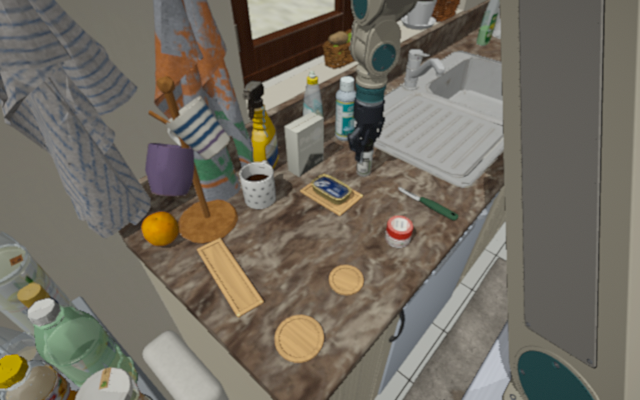

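The jar is held (width 0.463). Lifting and carrying it toward the small round tray.

Request:
jog_arm:
  targets:
    - [0,0,-35,0,0,0,0]
    - [0,0,-75,0,0,0,0]
    - [25,40,-75,0,0,0,0]
    - [50,80,-75,0,0,0,0]
    - [76,124,-75,0,0,0,0]
    - [102,168,-75,0,0,0,0]
    - [128,210,-75,0,0,0,0]
    - [150,246,-75,0,0,0,0]

```text
time: 9.3
ee_pos: [481.7, 24.1, 130.5]
tcp_rot: [-0.004, 1.0, 0.0, 0.0]
contact_force: [0.4, 0.0, -0.7]
width: 0.461
```

Request:
jog_arm:
  targets:
    - [25,40,0,0,0,0,0]
    - [42,68,0,0,0,0,0]
    - [42,68,0,0,0,0,0]
    - [42,68,0,0,0,0,0]
    - [42,68,0,0,0,0,0]

```text
time: 9.93
ee_pos: [441.5, 89.8, 130.6]
tcp_rot: [-0.003, 1.0, -0.0, 0.0]
contact_force: [0.7, -0.4, -1.8]
width: 0.469
```

```bash
python3 w.py w7
```

```text
9.925 [441.5  89.8 130.6] [[-1.0, -0.006, 0.001], [-0.006, 1.0, -0.0], [-0.001, -0.0, -1.0]] [ 0.06  0.06 -0.54  0.98 -0.    0.05] 0.469
```

View pics/w7.png

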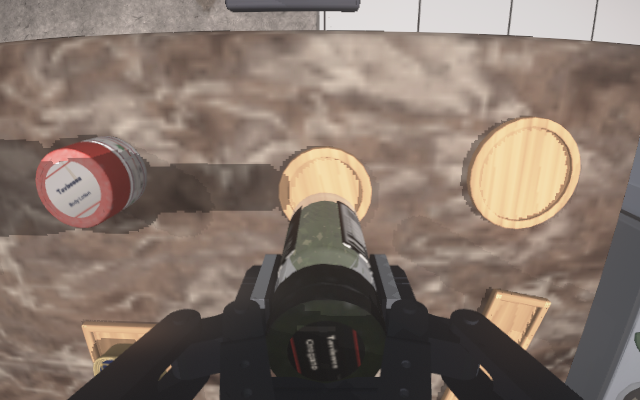

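Run:
```python
from h import *
import pickle
im=cv2.imread("pics/w7.png");c=cam("wrist",pickle.load(open("pics/w7.pkl","rb")))
hsv=cv2.cvtColor(im,cv2.COLOR_BGR2HSV)
m=cv2.inRange(hsv,(8,60,150),(26,190,255));m[260:]=0
for k in comps(m,500):
    k=k.reshape(-1,2);print(k.min(0),k.max(0),rect(plane(c,k+0.,8)))
print("top edge",plane(c,[(325,147.5),(279,188),(372.5,188)],8).round(1))
cv2.imwrite("pics/w7c.png",cv2.resize(im[135:300,250:400],None,fx=5,fy=3.6*5/3.6,interpolation=2)[:,:])
print("jar base near edge z=72.7",plane(c,[(325,194)],72.7))
```

```text
[279 136] [380 221] (array([431. ,  92.3]), array([75.3, 67.7]), 88.7)
[470 117] [580 229] (array([426.8, 247.2]), array([90.7, 90.6]), 1.7)
top edge [[406.7  89.9]
 [438.4  54.5]
 [437.9 126.8]]
jar base near edge z=72.7 [[422.1403284   90.01910276]]
```

```bash
python3 -c "
import cv2;im=cv2.imread('pics/w7.png');cv2.imwrite('pics/w7d.png',cv2.resize(im[135:250,260:400],None,fx=5,fy=5,interpolation=2))"
```

```text
(no output)
```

View pics/w7d.png

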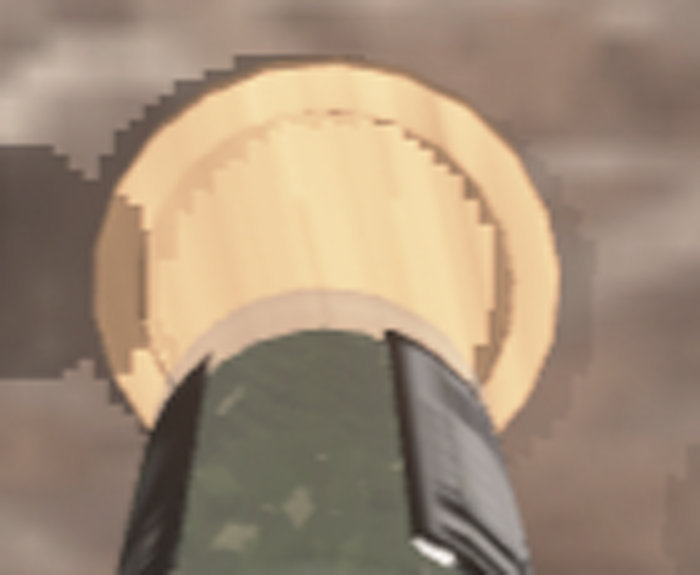

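Tray centre about (443,90.6), jar base about (442,90). They are aligned, so I'll lower it.

Request:
jog_arm:
  targets:
    - [-1,0,25,0,0,0,0]
    - [-1,0,48,0,0,0,0]
    - [-1,0,60,0,0,0,0]
    - [-1,0,66,0,0,0,0]
    - [-1,0,69,0,0,0,0]
    - [-1,0,69,0,0,0,0]
    - [-1,0,69,0,0,0,0]

```text
time: 10.85
ee_pos: [442.4, 90.5, 61.9]
tcp_rot: [-0.004, 1.0, 0.0, 0.001]
contact_force: [0.3, -0.2, 0.1]
width: 0.463
```

Request:
jog_arm:
  targets:
    - [0,0,0,0,0,0,0.7]
    - [0,0,0,0,0,0,1]
    - [0,0,0,0,0,0,1]
    - [0,0,0,0,0,0,1]
    - [0,0,-40,0,0,0,1]
    - [0,0,-90,0,0,0,1]
    - [0,0,-140,0,0,0,1]
    - [0,0,-180,0,0,0,1]

```text
time: 11.85
ee_pos: [442.0, 90.5, 243.5]
tcp_rot: [-0.003, 1.0, 0.0, 0.001]
contact_force: [1.2, 1.1, -0.3]
width: 1.002
```

```bash
python3 w.py w8; python3 -c "
from h import *
im=manip.snapshot('scene');cv2.imwrite('pics/sc8.png',im)"
```

```text
11.85 [442.   90.5 243.5] [[-1.0, -0.007, 0.002], [-0.007, 1.0, 0.0], [-0.002, 0.0, -1.0]] [ 0.06 -0.04 -0.38  1.23 -0.    0.05] 1.002
```

View pics/w8.png

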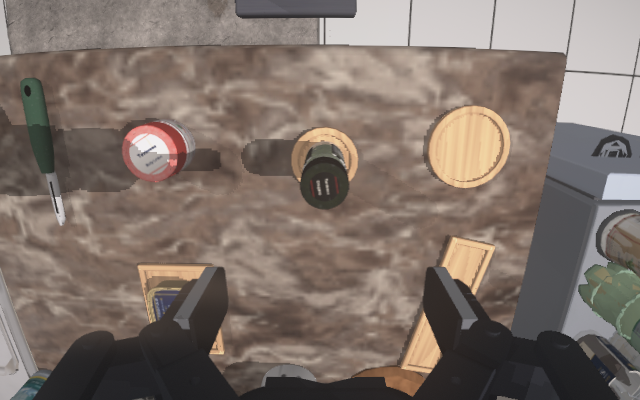

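View pics/sc8.png

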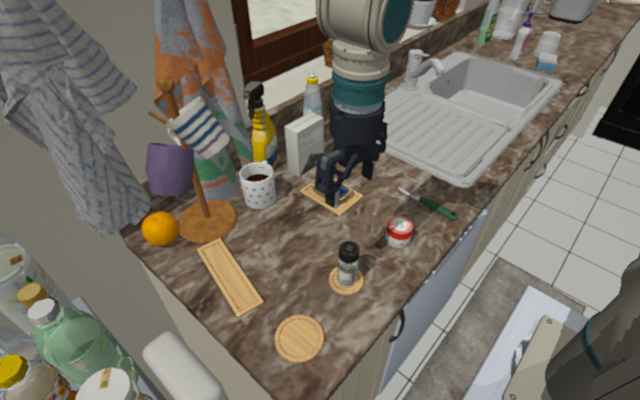

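The jar stands upright in the small tray. The tub is at (155,150), its lid at z = 50, and the peeler is at the left.

```bash
python3 - <<'E'
from h import *
import pickle
im=cv2.imread("pics/w8.png");c=cam("wrist",pickle.load(open("pics/w8.pkl","rb")))
print("jar cap",plane(c,[(324,186)],109))
hsv=cv2.cvtColor(im,cv2.COLOR_BGR2HSV)
m=cv2.inRange(hsv,(8,60,150),(26,190,255));m[260:]=0
for k in comps(m,200): print("wood",rect(plane(c,k.reshape(-1,2)+0.,8)))
m=cv2.inRange(hsv,(0,120,80),(8,255,255))|cv2.inRange(hsv,(172,110,80),(180,255,255))
for k in comps(m,100): k=k.reshape(-1,2);print("red",k.min(0),k.max(0),rect(plane(c,k+0.,50)))
m=cv2.inRange(hsv,(60,60,20),(90,255,120));m[:,100:]=0
for k in comps(m,100): k=k.reshape(-1,2);print("green",k.min(0),k.max(0),rect(plane(c,k+0.,14)))
print("blade tip",plane(c,[(60,224)],6))
E
python3 -c "
import cv2;im=cv2.imread('pics/w8.png');cv2.imwrite('pics/w8c.png',cv2.resize(im[70:235,0:210],None,fx=3.6,fy=3.6,interpolation=2))"
```

```text
jar cap [[440.81510382  89.97936286]]
wood (array([550.6, 265.7]), array([58.2, 30.4]), 81.5)
wood (array([435.5,  90.4]), array([58.4, 71.7]), 1.6)
wood (array([426.2, 247.5]), array([90.2, 89.7]), 5.6)
red [141 122] [185 176] (array([418.5, -60.1]), array([54.4, 30.9]), 21.9)
blade tip [[ 521.67342858 -231.33818612]]
```

View pics/w8c.png

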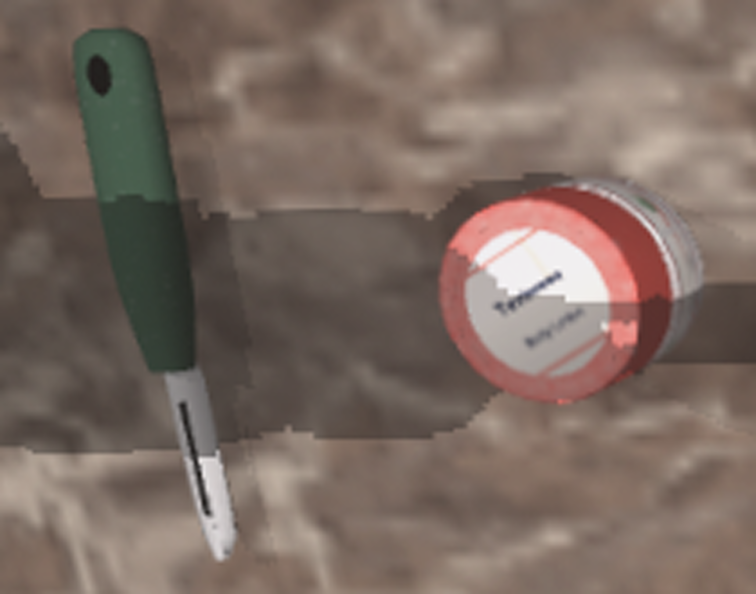

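Request:
jog_arm:
  targets:
    - [8,-50,0,0,0,0,1]
    - [16,-100,0,0,0,0,1]
    - [23,-151,0,0,0,0,1]
    - [23,-151,0,0,0,0,1]
    - [23,-151,0,0,0,0,1]

```text
time: 12.58
ee_pos: [419.2, -60.5, 240.5]
tcp_rot: [-0.003, 1.0, 0.0, -0.001]
contact_force: [1.3, 0.2, -0.1]
width: 1.002
```

```bash
python3 w.py w9;python3 -c "
import cv2;im=cv2.imread('pics/w9.png');cv2.imwrite('pics/w9c.png',im[:300])"
```

```text
12.575 [419.2 -60.5 240.5] [[-1.0, -0.006, -0.001], [-0.006, 1.0, 0.001], [0.001, 0.001, -1.0]] [-0.3  -0.09 -0.43  1.23  0.   -0.3 ] 1.002
```

View pics/w9c.png

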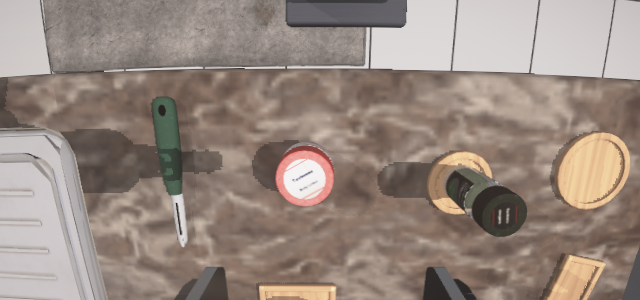

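Run:
```python
from h import *
import pickle
im=cv2.imread("pics/w9.png");c=cam("wrist",pickle.load(open("pics/w9.pkl","rb")))
print("tub",plane(c,[(305,178),(276,178),(334,178),(305,207)],50).round(1))
hsv=cv2.cvtColor(im,cv2.COLOR_BGR2HSV)
m=cv2.inRange(hsv,(0,70,80),(8,255,255))|cv2.inRange(hsv,(172,70,80),(180,255,255));m[:,:260]=0;m[:,350:]=0
k=max(comps(m,50),key=cv2.contourArea).reshape(-1,2);print(k.min(0),k.max(0),rect(plane(c,k+0.,50)))
m=cv2.inRange(hsv,(45,60,15),(95,255,130));m[:,:140]=0;m[:,200:]=0;m[:90]=0;m[200:]=0
k=np.vstack(comps(m,10)).reshape(-1,2);print("handle",k.min(0),k.max(0),rect(plane(c,k+0.,13)))
e=plane(c,[(164,97)],13)[0];t=plane(c,[(183,246)],6)[0];print("peeler ends",e,t,np.linalg.norm(t-e),np.degrees(np.arctan2(*(t-e)[::-1])),(e+t)/2)
d=(t-e)/np.linalg.norm(t-e);print("grip",(e+t)/2-25*d)
```

```text
tub [[ 426.1  -79.3]
 [ 426.3 -107.4]
 [ 425.9  -51.3]
 [ 455.9  -79.7]]
[275 145] [334 206] (array([424.5, -80. ]), array([60.8, 57.3]), 0.4)Traceback (most recent call last):
  File "<stdin>", line 9, in <module>
    return _nx.concatenate(arrs, 0, dtype=dtype, casting=casting)
           ~~~~~~~~~~~~~~~^^^^^^^^^^^^^^^^^^^^^^^^^^^^^^^^^^^^^^^
ValueError: need at least one array to concatenate
```

Run:
```python
from h import *
import pickle
c=cam("wrist",pickle.load(open("pics/w8.pkl","rb")));print("w8",plane(c,[(150,152.5)],50))
for n in("scene","side"):
    print(n,proj(cam(n),[(426,-79,50),(426,-79,0)]).round(1).tolist())
c=cam("wrist",pickle.load(open("pics/w9.pkl","rb")))
e=plane(c,[(164,97)],13)[0];t=plane(c,[(183,246)],6)[0];print("peeler ends",e,t,np.linalg.norm(t-e),np.degrees(np.arctan2(*(t-e)[::-1])),(e+t)/2)
d=(t-e)/np.linalg.norm(t-e);print("grip",(e+t)/2-25*d)
```

```text
w8 [[425.60305433 -79.39589924]]
scene [[399.1, 224.0], [396.0, 238.5]]
side [[394.2, 204.5], [392.9, 220.6]]
peeler ends [ 351.17109577 -224.84658745] [ 522.33000675 -228.1250784 ] 171.19030729654006 -1.0973470526789664 [ 436.75055126 -226.48583292]
grip [ 411.75513626 -226.00705422]
```

Tub at (426,-79.3), confirmed in all three views. Gripping it.

Request:
jog_arm:
  targets:
    - [-7,-19,0,0,0,0,1]
    - [-7,-19,50,0,0,0,1]
    - [-7,-19,110,0,0,0,1]
    - [-7,-19,165,0,0,0,1]
    - [-7,-19,205,0,0,0,1]
    - [-7,-19,216,0,0,0,1]
    - [-7,-19,216,0,0,0,1]
    - [-7,-19,216,0,0,0,0]

```text
time: 13.62
ee_pos: [429.0, -80.3, 27.0]
tcp_rot: [-0.004, 1.0, -0.001, 0.002]
contact_force: [0.9, -0.3, 0.6]
width: 0.815
```

Request:
jog_arm:
  targets:
    - [0,0,0,0,0,0,0]
    - [0,0,0,0,0,0,0]
    - [0,0,0,0,0,0,0]
    - [0,0,0,0,0,0,0]
    - [0,0,0,0,0,0,0]

```text
time: 14.25
ee_pos: [429.0, -80.4, 27.4]
tcp_rot: [-0.004, 1.0, -0.001, 0.002]
contact_force: [0.1, 0.5, 5.7]
width: 0.661
```

Request:
jog_arm:
  targets:
    - [0,0,-50,0,0,0,0]
    - [0,0,-100,0,0,0,0]
    - [0,0,-145,0,0,0,0]
    - [0,40,-145,0,0,0,0]
    - [0,95,-145,0,0,0,0]
    - [0,150,-145,0,0,0,0]
    - [0,205,-145,0,0,0,0]
    - [0,260,-145,0,0,0,0]

```text
time: 15.25
ee_pos: [425.2, 182.2, 171.6]
tcp_rot: [-0.004, 1.0, 0.0, 0.001]
contact_force: [0.7, -0.7, -1.3]
width: 0.661
```

Request:
jog_arm:
  targets:
    - [0,45,0,0,0,0,0]
    - [-2,65,0,0,0,0,0]
    - [-2,65,40,0,0,0,0]
    - [-2,65,80,0,0,0,0]
    - [-2,65,80,0,0,0,0]
    - [-2,65,80,0,0,0,0]

```text
time: 16.0
ee_pos: [427.6, 245.3, 91.7]
tcp_rot: [-0.003, 1.0, 0.0, 0.001]
contact_force: [0.3, -0.3, -1.5]
width: 0.662
```

```bash
python3 w.py w10
```

```text
16.0 [427.6 245.3  91.7] [[-1.0, -0.006, 0.002], [-0.006, 1.0, 0.0], [-0.002, 0.0, -1.0]] [ 0.39  0.17 -0.5   0.9  -0.    0.38] 0.662
```

View pics/w10.png

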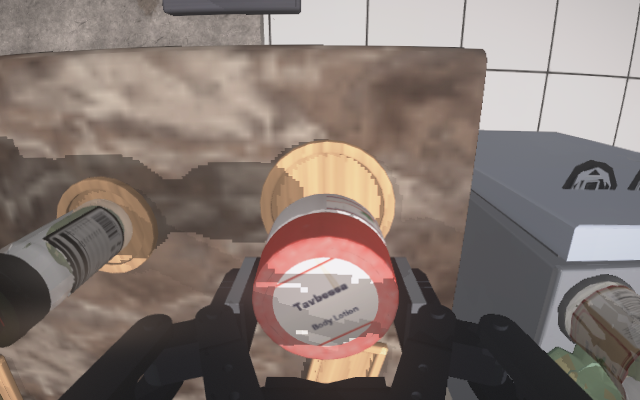

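Run:
```python
from h import *
import pickle
im=cv2.imread("pics/w10.png");c=cam("wrist",pickle.load(open("pics/w10.pkl","rb")))
print("tray L,R,near",plane(c,[(261,202),(395.5,200),(328,140.5)],8).round(1))
print("tub near base",plane(c,[(327,195)],64.3),"lid top c,l,r,near,far",plane(c,[(325,297),(253,295),(398,295),(325,235),(325,360)],114.3).round(1))
cv2.imwrite("pics/w10c.png",cv2.resize(im[130:370,240:410],None,fx=2.5,fy=2.5*.95,interpolation=2))
```

```text
tray L,R,near [[422.6 203. ]
 [420.5 292.5]
 [381.3 247.2]]
tub near base [[398.92504583 246.46272096]] lid top c,l,r,near,far [[423.3 245.7]
 [422.7 218.3]
 [422.3 273.4]
 [397.5 245.5]
 [454.2 245.9]]
```

View pics/w10c.png

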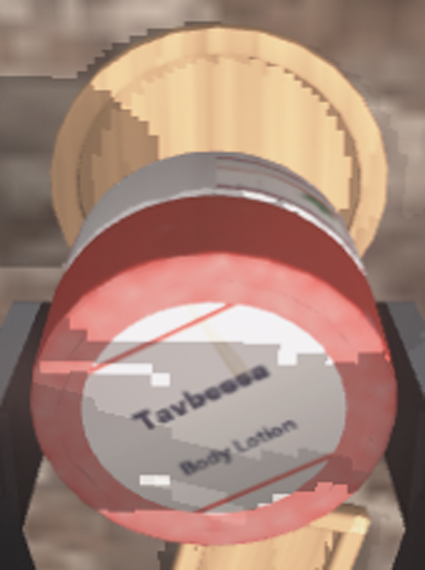

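Tub at (426.5,245.8), tray at (426.8,247.5). Nudging y by +2 and lowering 60.

Request:
jog_arm:
  targets:
    - [0,2,25,0,0,0,0]
    - [0,2,45,0,0,0,0]
    - [0,2,55,0,0,0,0]
    - [0,2,60,0,0,0,0]
    - [0,2,60,0,0,0,0]
    - [0,2,60,0,0,0,0]

```text
time: 16.8
ee_pos: [427.8, 247.8, 31.5]
tcp_rot: [-0.003, 1.0, 0.0, 0.001]
contact_force: [-0.6, -0.8, 5.0]
width: 0.662
```

Request:
jog_arm:
  targets:
    - [0,0,0,0,0,0,0.85]
    - [0,0,0,0,0,0,1]
    - [0,0,0,0,0,0,1]
    - [0,0,0,0,0,0,1]
    - [0,0,-40,0,0,0,1]
    - [0,0,-90,0,0,0,1]
    - [0,0,-150,0,0,0,1]
    - [0,0,-208,0,0,0,1]

```text
time: 17.8
ee_pos: [426.2, 247.2, 240.1]
tcp_rot: [-0.003, 1.0, 0.0, 0.0]
contact_force: [1.0, 0.9, 0.2]
width: 1.003
```

```bash
python3 w.py w11
```

```text
17.8 [426.2 247.2 240.1] [[-1.0, -0.007, 0.0], [-0.007, 1.0, 0.0], [-0.0, 0.0, -1.0]] [ 0.39  0.04 -0.3   1.23  0.    0.39] 1.003
```

View pics/w11.png

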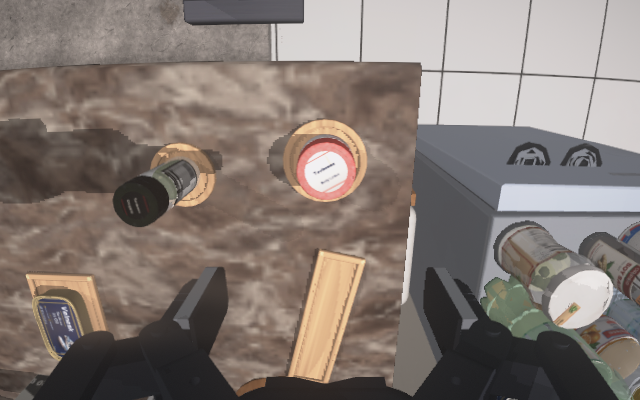

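The tub sits in the large tray. Moving over the peeler.

Request:
jog_arm:
  targets:
    - [0,-50,0,0,0,0,0.6]
    - [0,-110,0,0,0,0,0.6]
    - [0,-170,0,0,0,0,0.6]
    - [0,-230,0,0,0,0,0.6]
    - [0,-290,0,0,0,0,0.6]
    - [0,-350,0,0,0,0,0.6]
    - [6,-410,0,0,0,0,0.6]
    - [17,-450,0,0,0,0,0.6]

```text
time: 18.85
ee_pos: [412.4, -205.3, 238.1]
tcp_rot: [-0.003, 1.0, -0.0, 0.0]
contact_force: [0.1, -0.0, 0.0]
width: 0.602
```

Request:
jog_arm:
  targets:
    - [0,-20,0,0,0,0,0.6]
    - [0,-20,0,0,0,0,0.6]
    - [0,-20,0,0,0,0,0.6]
    - [0,-20,0,0,0,0,0.6]

```text
time: 19.35
ee_pos: [413.0, -221.4, 238.2]
tcp_rot: [-0.004, 1.0, 0.0, -0.0]
contact_force: [0.6, 0.0, 0.9]
width: 0.6
```

```bash
python3 w.py w12; python3 -c "
from h import *;import pickle
c=cam('wrist',pickle.load(open('pics/w11.pkl','rb')));print('tub',plane(c,[(326.5,169)],54))"
```

```text
19.35 [ 413.  -221.4  238.2] [[-1.0, -0.009, -0.0], [-0.009, 1.0, 0.0], [0.0, 0.0, -1.0]] [-0.63 -0.   -0.35  1.22  0.   -0.64] 0.6
tub [[423.31248567 248.87709358]]
```

View pics/w12.png

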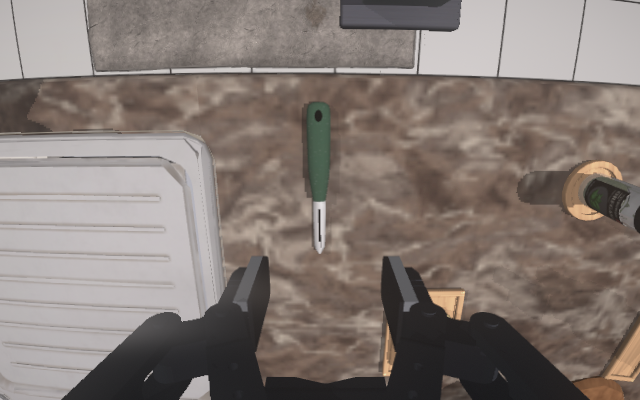

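Run:
```python
from h import *
import pickle
im=cv2.imread("pics/w12.png");c=cam("wrist",pickle.load(open("pics/w12.pkl","rb")))
e=plane(c,[(318,101)],13)[0];t=plane(c,[(320,254)],5)[0];print("ends",e,t,np.linalg.norm(t-e),np.degrees(np.arctan2(*(t-e)[::-1])),(e+t)/2)
d=(t-e)/np.linalg.norm(t-e);print("grip",(e+t)/2-25*d, "sink edge",plane(c,[(215,160)],0))
hsv=cv2.cvtColor(im,cv2.COLOR_BGR2HSV);m=cv2.inRange(hsv,(50,60,15),(90,255,140));m[:,:290]=0;m[:,345:]=0;m[:95]=0;m[215:]=0
k=np.vstack(comps(m,10)).reshape(-1,2);print("handle",k.min(0),k.max(0),rect(plane(c,k+0.,15)))
```

```text
ends [ 349.72268267 -228.76713404] [ 524.3901591  -225.92564487] 174.69058755627165 0.9320050911976584 [ 437.05642088 -227.34638945]
grip [ 412.05972832 -227.75303546] sink edge [[ 413.61748217 -341.83876327]]Traceback (most recent call last):
  File "<stdin>", line 7, in <module>
    return _nx.concatenate(arrs, 0, dtype=dtype, casting=casting)
           ~~~~~~~~~~~~~~~^^^^^^^^^^^^^^^^^^^^^^^^^^^^^^^^^^^^^^^
ValueError: need at least one array to concatenate
```

Peeler grip point at (412,-227.5), axis about +0.9°. Gripping it.

Request:
jog_arm:
  targets:
    - [1,-5,50,0,0,-0.5,0.6]
    - [1,-5,110,0,0,-0.5,0.6]
    - [1,-5,165,0,0,-0.5,0.6]
    - [1,-5,205,0,0,-0.5,0.6]
    - [1,-5,220,0,0,-0.5,0.6]
    - [1,-5,224,0,0,-0.5,0.6]
    - [1,-5,224,0,0,-0.5,0.6]
    - [1,-5,224,0,0,-0.5,0]

```text
time: 20.4
ee_pos: [413.3, -228.7, 15.9]
tcp_rot: [-0.008, 1.0, -0.001, 0.001]
contact_force: [1.0, 0.1, 0.4]
width: 0.403
```

Request:
jog_arm:
  targets:
    - [0,0,0,0,0,0,0]
    - [0,0,0,0,0,0,0]
    - [0,0,0,0,0,0,0]
    - [0,0,0,0,0,0,0]

```text
time: 20.9
ee_pos: [413.0, -228.6, 15.9]
tcp_rot: [-0.008, 1.0, -0.001, 0.001]
contact_force: [0.3, 1.6, 5.3]
width: 0.223
```

```bash
python3 w.py w13
```

```text
20.9 [ 413.  -228.6   15.9] [[-1.0, -0.016, 0.002], [-0.016, 1.0, -0.002], [-0.002, -0.002, -1.0]] [-0.64  0.25 -0.61  0.71  0.   -0.66] 0.223
```

View pics/w13.png

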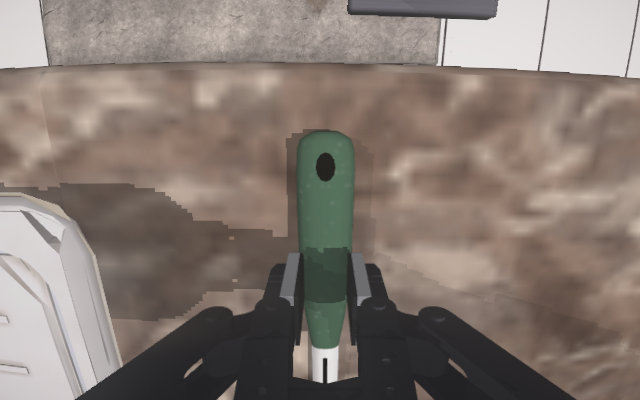

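The handle is held across its balance point. Lifting to 155 mm and carrying to the slim tray.

Request:
jog_arm:
  targets:
    - [0,0,-45,0,0,0,0]
    - [0,0,-95,0,0,0,0]
    - [0,0,-140,0,0,0,0]
    - [-15,40,-140,0,0,2,0]
    - [-35,85,-140,0,0,5,0]
    - [-55,130,-140,0,0,8,0]
    - [-75,175,-140,0,0,11,0]
    - [-97,220,-140,0,0,13.4,0]

```text
time: 21.95
ee_pos: [505.8, -4.8, 154.9]
tcp_rot: [0.11, 0.994, -0.0, 0.001]
contact_force: [0.4, -0.7, -0.9]
width: 0.228
```

Run:
```python
from h import *
st=manip.read_state();R=Ro.from_quat(st['tcp_rot']).as_matrix();print(st['ee_pos'].round(1),st['time'],(R.T@(np.array([614,251.5,155])-st['ee_pos'])).round(1),R.round(3).tolist())
```

```text
[505.8  -4.8 154.9] 21.95 [-49.7 273.7  -0. ] [[-0.976, 0.218, 0.001], [0.218, 0.976, -0.0], [-0.001, -0.0, -1.0]]
```

Request:
jog_arm:
  targets:
    - [-9,50,0,0,0,0,0]
    - [-18,100,0,0,0,0,0]
    - [-27,150,0,0,0,0,0]
    - [-36,200,0,0,0,0,0]
    - [-45,245,0,0,0,0,0]
    - [-49,268,0,0,0,0,0]
    - [-49,268,30,0,0,0,0]
    - [-49,268,70,0,0,0,0]

```text
time: 22.95
ee_pos: [612.9, 245.8, 85.4]
tcp_rot: [0.108, 0.994, 0.001, 0.002]
contact_force: [0.9, 0.1, -1.1]
width: 0.224
```

Request:
jog_arm:
  targets:
    - [0,0,0,0,0,0,0]
    - [0,0,0,0,0,0,0]

```text
time: 23.2
ee_pos: [611.9, 244.9, 85.6]
tcp_rot: [0.109, 0.994, 0.0, 0.001]
contact_force: [0.6, -0.5, -0.9]
width: 0.228
```

```bash
python3 w.py w14; python3 -c "
from h import *
cv2.imwrite('pics/sc14.png',manip.snapshot('scene'))"
```

```text
23.2 [611.9 244.9  85.6] [[-0.976, 0.217, 0.001], [0.217, 0.976, 0.0], [-0.001, 0.001, -1.0]] [ 0.28  0.44 -0.13  1.    0.    0.5 ] 0.228
```

View pics/w14.png

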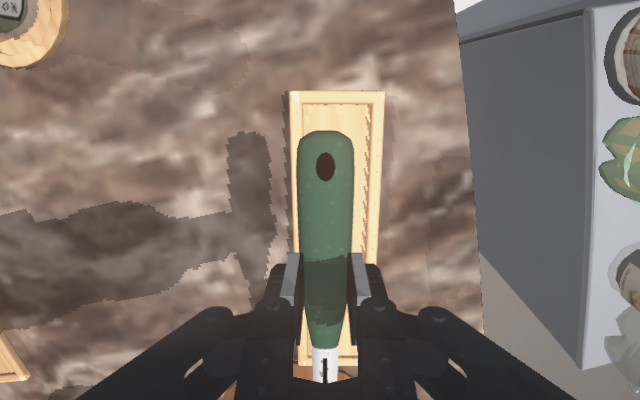

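View pics/sc14.png

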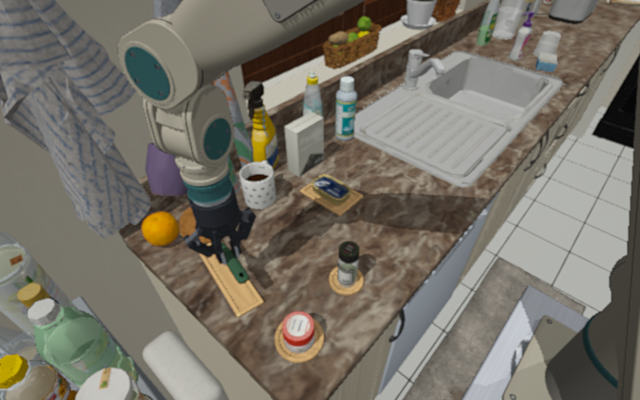

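Run:
```python
from h import *
import pickle
im=cv2.imread("pics/w14.png");c=cam("wrist",pickle.load(open("pics/w14.pkl","rb")))
N=plane(c,[(289,91.5),(385,91)],8);print("near corners",N.round(1).tolist(),np.linalg.norm(N[1]-N[0]))
F=plane(c,[(301,366),(358,366)],8);print("far",F.round(1).tolist())
# side edges
r=plane(c,[(385,91),(378,230),(375,290)],8);l=plane(c,[(289,92),(292,150),(294,200)],8)
ar=np.degrees(np.arctan2(*(r[-1]-r[0])[::-1]));al=np.degrees(np.arctan2(*(l[-1]-l[0])[::-1]));print("tray axis",ar,al)
a=np.radians((ar+al)/2)
for a in (np.radians(-12.6),a):
    u=np.array([np.cos(a),np.sin(a)]);print("tray c",N.mean(0)+103*u)
for z in (77,82):
    e=plane(c,[(325.5,130)],z)[0]
    h=plane(c,[(299,180),(354,180)],z);h2=plane(c,[(305,245),(352,245)],z);t=plane(c,[(325,355)],73)[0]
    d=t-e;th=np.arctan2(d[1],d[0]);u=np.array([np.cos(th),np.sin(th)])
    print("peeler end",e,"width",np.linalg.norm(h[1]-h[0]),"axis",np.degrees(th),"origin",e+85*u)
```

```text
near corners [[532.9, 241.3], [544.7, 296.5]] 56.40271680173564
far [[733.9, 199.2], [743.6, 243.0]]
tray axis -12.316583219654866 -11.464621944677004
tray c [639.35518036 246.41732449]
tray c [639.62566153 247.66357812]
peeler end [550.66794772 259.27600794] width 23.520416273817926 axis -12.552138354667086 origin [633.63633263 240.80313305]
peeler end [550.02019592 259.41367328] width 22.7038416297487 axis -12.549092051360288 origin [632.98956287 240.94520969]
```

Peeler origin (633.4,240.9), axis -12.5°. Tray centre (639.3,246.7), axis about -12.3°. Correcting in the tool frame and lowering.

Request:
jog_arm:
  targets:
    - [-4.5,7,0,0,0,0,0]
    - [-4.5,7,25,0,0,0,0]
    - [-4.5,7,45,0,0,0,0]
    - [-4.5,7,57,0,0,0,0]
    - [-4.5,7,63,0,0,0,0]
    - [-4.5,7,66,0,0,0,0]
    - [-4.5,7,66,0,0,0,0]
    - [-4.5,7,66,0,0,0,0]

```text
time: 24.3
ee_pos: [616.8, 250.6, 19.9]
tcp_rot: [0.109, 0.994, -0.0, -0.0]
contact_force: [-3.8, -0.5, 5.9]
width: 0.224
```

```bash
python3 w.py w15
```

```text
24.3 [616.8 250.6  19.9] [[-0.976, 0.216, -0.001], [0.216, 0.976, -0.0], [0.0, -0.0, -1.0]] [ 0.29  0.52 -0.16  0.89 -0.    0.51] 0.224
```

View pics/w15.png

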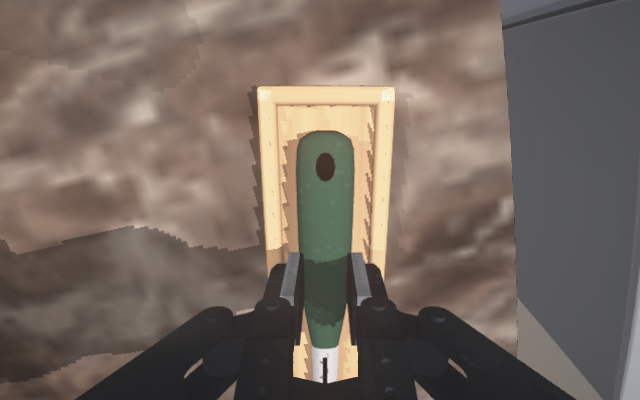

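The handle is centred in the recess and in contact. Releasing.

Request:
jog_arm:
  targets:
    - [0,0,0,0,0,0,0.4]
    - [0,0,0,0,0,0,0.7]
    - [0,0,0,0,0,0,0.7]
    - [0,0,0,0,0,0,0.7]
    - [0,0,-40,0,0,0,0.7]
    - [0,0,-90,0,0,0,0.7]
    - [20,0,-150,0,0,0,0.7]
    - [60,0,-200,0,0,0,0.7]

```text
time: 25.35
ee_pos: [561.2, 263.5, 219.2]
tcp_rot: [0.11, 0.994, 0.001, 0.002]
contact_force: [-0.5, 0.6, 0.6]
width: 0.701
```

Request:
jog_arm:
  targets:
    - [10,0,-30,0,0,0,0.7]
    - [10,-60,-60,0,0,0,0.7]
    - [10,-120,-90,0,0,0,0.7]
    - [10,-120,-90,0,0,0,0.7]
    - [10,-120,-90,0,0,0,0.7]

```text
time: 25.98
ee_pos: [524.4, 148.1, 306.8]
tcp_rot: [0.109, 0.994, 0.0, 0.0]
contact_force: [0.2, 0.2, 0.0]
width: 0.699
```

```bash
python3 w.py w16; python3 -c "
from h import *
cv2.imwrite('pics/sc16.png',manip.snapshot('scene'))
cv2.imwrite('pics/sd16.png',manip.snapshot('side'))"
```

```text
25.975 [524.4 148.1 306.8] [[-0.976, 0.218, 0.001], [0.218, 0.976, 0.001], [-0.001, 0.001, -1.0]] [ 0.16  0.1  -0.09  1.37  0.    0.38] 0.699
```

View pics/w16.png

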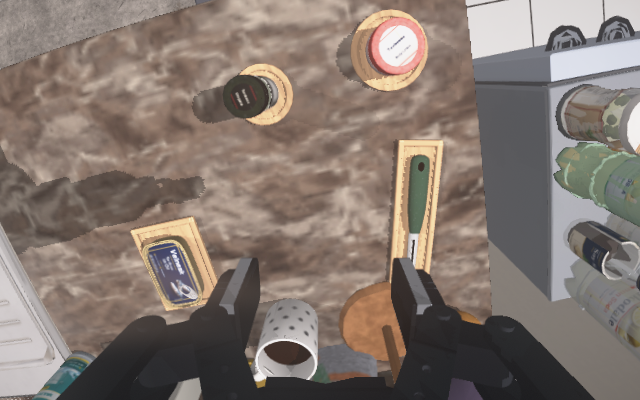

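View pics/sc16.png

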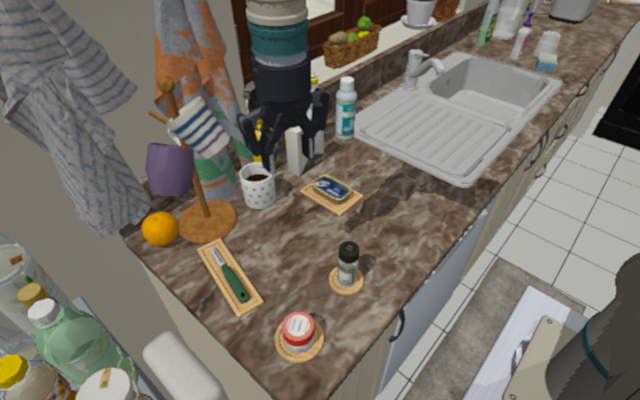

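View pics/sd16.png

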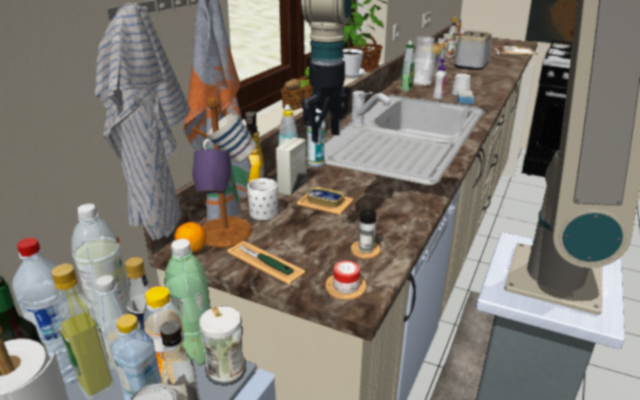

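All four are in their trays. Now a numeric check from this view.

Run:
```python
from h import *
import pickle
im=cv2.imread("pics/w16.png");c=cam("wrist",pickle.load(open("pics/w16.pkl","rb")))
print("large tray c",plane(c,[(391,50.5)],8),"tub",plane(c,[(398.5,46)],54))
print("small tray c",plane(c,[(267.5,95)],8),"jar",plane(c,[(245.5,97)],109))
N=plane(c,[(398,140),(443,141)],8);a=np.radians(-12.3);u=np.array([np.cos(a),np.sin(a)]);print("slim",N.mean(0)+103*u)
e=plane(c,[(420.5,154)],12)[0];q=plane(c,[(413.5,235)],12)[0];d=q-e;print("peeler",e+85*d/np.linalg.norm(d),np.degrees(np.arctan2(d[1],d[0])),np.linalg.norm(d))
cs=cam("scene")
for nm,X in(("tub",(426.8,247.5,54)),("jar",(442,90.6,109)),("slim c",(639,246.7,12))): print(nm,proj(cs,[X]).round(1))
s=cv2.imread("pics/sc16.png");o=cv2.imread("pics/scene0.png")
cv2.imwrite("pics/z.png",cv2.resize(np.hstack([s[230:370,190:360],im[0:140,330:460]]),None,fx=2.6,fy=2.6,interpolation=2))
cv2.imwrite("pics/z2.png",cv2.resize(im[130:290,375:465],None,fx=4,fy=3.6,interpolation=2))
m=cv2.matchTemplate(s[150:220,230:290],o[160:210,238:278],cv2.TM_CCOEFF_NORMED);print("mug shift px",np.array(cv2.minMaxLoc(m)[3])-(8,10),m.max())
```

```text
large tray c [[426.68165456 249.0676744 ]] tub [[425.79720418 248.74265038]]
small tray c [[444.46637253  95.63149037]] jar [[441.6181616   91.70948913]]
slim [639.33094113 246.08346007]
peeler [637.711935   246.36804287] -12.417494369483304 111.1264920474657
tub [[296.4 323.6]]
jar [[347.2 247.5]]
slim c [[226.2 271.2]]
mug shift px [0 0] 0.8099183
```

View pics/z.png

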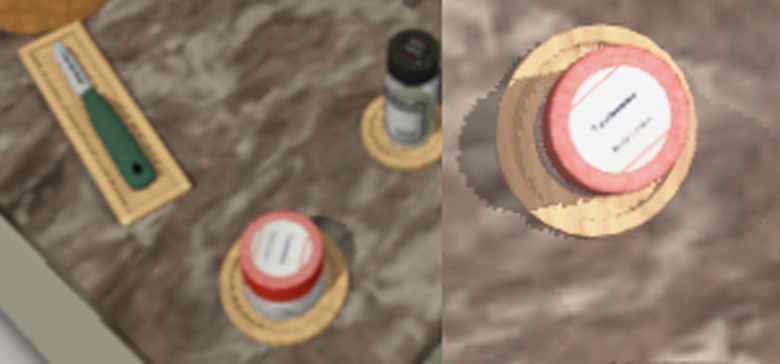

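View pics/z2.png

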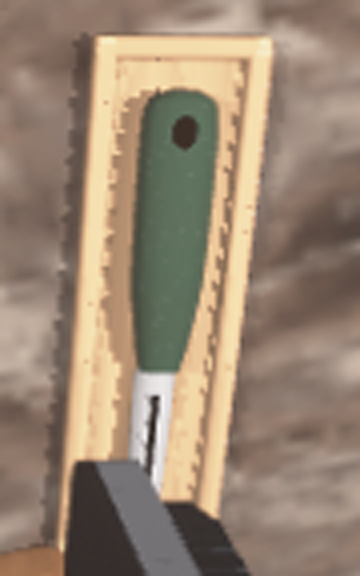

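```bash
python3 -c "
from cell import manip
print(manip.finish_job())"
```

```text
the job is handed in; nothing more can be done
None
```

I placed all four things in their trays and handed the job in at about 26 s of the 106 s allowed. No result is reported on hand-in, so these are my own last camera measurements.

| Thing | Offset from tray centre | Allowed | Other checks |
|---|---|---|---|
| Tin | about 2 mm | 14 mm | axis within about 0.5° of the tray's |
| Jar | 1–2 mm, or 5 mm on the last wrist reading | 11 mm | upright |
| Tub | 1–4 mm, depending on the view | 11 mm | upright |
| Peeler | about 2 mm | 16 mm | axis within about 0.3° of the tray's |

- **Jar disagreement:** the 5 mm figure comes from the last wrist view, where the jar hid part of the tray. The 1–2 mm figures use the tray centre measured earlier, when more of the rim was visible.
- **Tub and jar in the scene camera:** both sat about 2 px off where I expected them, roughly 4 mm and within tolerance.
- **Mug:** it showed no shift in the scene picture, though the image match was only moderate (0.81) because the arm was nearby.
- **Carton:** I checked it only by eye. It stood in its place, partly hidden by the arm, and I didn't measure it.
- **Heights and forces:** I judged that each thing rests on its recess floor from the lowering depth and the pictures, not from a height measurement. Measured contact forces stayed at or below about 7 N.

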